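# Take the washed bearing off the draining rack with the tongs

### The job

Pick up the spring tongs from the small tray, reach with them into the front of the wire draining rack, under its upper tier, and close them on the washed ball bearing on the lower tier. Lift it clear of the tier, draw it out without dragging it, and finish still holding it in the tongs, motionless, in front of the rack and well over 10 cm above the bench. Only the tongs may touch the bearing, and the other parts stay where they are.

Things in the scene. Friction and masses are not known exactly. Their poses are not given: they have to be found in the camera images.
- tongs_grip (a point): Middle of the steel-strip spring tongs (273 mm, 18 high, 0.14 kg, lying flat) between flat grip pads, near the centre of mass and half-way up. Axes: x to the jaws, y the squeezing direction, z up. Pads: 90 long, 16 high, centred here; 54 mm wide over them when open, 43 shut on the bearing. Spring force at the pads: 7 N open, 11 N on the bearing. Fingers at 50 mm carry the tongs half open.
- tongs_jaw (a point): Point midway between the jaws of the tongs at half height, 130 mm ahead of tongs_grip along x; same axes. Jaws: flat, 34 mm long (x), 18 high, a 2.5 mm tooth at each end; 54 mm clear between the teeth and 67 mm over the outside when open; they end 16 mm beyond this point.
- tongs_left (a joint): Angle of each tong arm from its open stop (rad): 0 open, about 0.05 shut on the bearing, 0.105 fully shut on nothing. Both arms move alike.
- bearing_mid (a point): Centre (8 mm above the tier) of the ball bearing: a plain steel ring, 35 mm outside, 15 mm bore, 16 mm thick, about 65 g, lying flat on the rack's lower tier about 55 mm behind its front edge, at the left, middle or right of a row of three parts. z is its axis.
- rack: Fixed two-tier steel-wire rack, 206 deep (x), 306 wide (y). Origin: centre of its footprint on the bench; x points from its open front (edge at x = -103) to its back. Lower tier: black ribbed rubber mat, flat top 35 mm above the bench. Upper tier: wires 30 mm apart, from 159 to 165 mm, guard wire to 188, over the whole footprint. Open on all sides but for 8 mm posts at x = +-100, y = +-150.
- tray: Fixed open steel tray, 130 (x) by 200 (y), rims 25 high, walls and floor 3 thick; origin under its centre, on the bench. The tongs lie across its two long rims (x = +-65), roughly along its x, their underside 25 mm above the bench.
- nut_mid (a point): Centre of a hexagon hub nut with a flange: 36 mm across flats, flange 46, 24 high, on the lower tier in the bearing's row, places about 85 mm apart. Leave it alone.
- piston_mid (a point): Centre of a brake piston, an upright steel cup 39 mm in diameter and 45 high, on the lower tier in the bearing's row, places about 85 mm apart. Leave it alone.
- sprocket_mid (a point): Centre of a toothed chain sprocket, 84 mm in diameter and 22 high, lying on the back half of the lower tier, about 100 mm behind the row of three. Leave it alone.
Things that resemble listed ones, but are neither listed nor needed, are in the scene too. Leave any green or purple look-alike of the tray alone.

How it is judged:
By the outcome, as a careful person would: the job done as asked, in the order asked, and still so for the second after the job is handed in, while the arm keeps its last pose, push and grip.
It also fails if it takes over 48 s, if anything falls off the work surface, if the arm or the gripper's body presses on something with over 40 N, if the wrist force passes 120 N, or if a joint passes its speed limit or range.

### The arm

A 6-joint arm with a two-finger parallel gripper is mounted at the origin on the work surface. World frame = base frame: x ahead of the robot, y to its left, z up, the work surface at z = 0. Lengths are in m, angles in rad, forces in N, time in s.
With the tool pointing down it reaches from about 0.375 to 0.9 m from the base axis. Payload 3.1 kg.
Tool frame: the origin (TCP) lies between the finger pads; the fingertips stand 8 mm ahead of it and the grasp point (between the pads) lies 11 mm behind it; z points along the fingers, y is the line along which they close (so a half turn about z gives the same grasp; the last joint's range is limited). The gripper opens to 87 mm and grips with 3 to 60 N. Pads are 19 mm wide; open, the fingers measure 117 mm over their backs; the gripper's body (75 mm by 190 mm) begins 51 mm behind the grasp point.
Start: joints at [1.163, 0.527, 1.433, -0, 1.181, -0.178], TCP at [0.142, 0.609, 0.191] pointing down, gripper open.
Joint ranges: [-3.08, 3.08], [-0.75, 2.2], [0.22, 2.44], [-1.43, 4.57], [0, 2.65], [-2.85, 2.85]. Speed limits (rad/s): [2.79, 2.79, 3.14, 3.14, 3.14, 3.14].

### API

Orientations are given as a unit quaternion [x, y, z, w].
In Python, from rig import robot, vision, job gives the robot as it stands.
- The arm moves only by the shell command python3 -m handwheel 'ROWS' [OPENING] [FORCE]. ROWS is JSON, a list of rows, each a list of 4 numbers: the shift along the tool's x, y, z as a fraction of full scale, then the turn about the tool's z as a fraction of full scale. A call has 1 to 20 rows; each row is the pose to reach, as a shift and turn from the pose commanded when the call began, along the tool's axes at that moment, turning the shorter way round; what a row does not reach only later rows make up. Full scale, the value 1, is 300 mm for a shift and 2 pi rad for a turn. A row lasts 1/12 s, in which the tool goes at most 41.7 mm and 7.16 degrees, less where a joint would pass 70% of its speed; a pose out of reach is approached as far as the arm can. A call with a number of a shift or a turn outside -1 to 1 is refused whole. A call with a gripper value outside its range is refused whole. OPENING is the opening in per cent of the stroke, from 0 (shut) to 100 (fully open), set as the call begins (- or left out, the last holds). The fingers move at their own pace and stop on an object; FORCE is the grip in N (left out, the last holds). Time passes only in rows, so rows that repeat a pose let the fingers close. It gives the time, the measured TCP pose, the force, the opening and the grip force at its end, in the units of the state.
- robot.get_obs(): the state, without advancing time (a new reading comes with each control period).
- vision.camera(name): name is "scene" or "top" or "wrist"; returns a dict with "frame" (400x640x3 uint8, red, green, blue), "K" (3x3 intrinsics, pixels), "cam_to_world" (4x4, takes a point from camera to world coordinates); the wrist camera has in their place "hand_eye" (4x4, takes a point from camera to tool coordinates, whose origin is the TCP and whose axes are the flange's). Camera axes: x right, y down, z forward; pixel columns grow to the right and rows downward; lengths in m; the calibration is good to about 2 mm. A picture is of the moment at which its call begins: read the wrist's pose just before it. There is no depth.
- job.hand_in(): hands the job in; it is judged then, once.
Trained networks look in the newest picture that a camera, given by its name, has taken for a name from the list of things; names that differ only in an ending like _2 or _b are one class to them, and where a whole thing is asked for, a point or a joint stands for the part that bears it (a point fixed in the world has none). Each returns a list of dicts, best first, with "conf" (0 to 1); they miss things now and then, are a little off and sometimes report something else, mostly with a low value. They report only what shows in the picture. A call takes as long as a camera call. They do not tell look-alikes from the thing itself.
- vision.look_for(camera, label): "point" ([row, column] in pixels, amid what is visible of it).
- vision.outline_of(camera, label): "mask" (400x640 bool, what is visible of it) and "point" ([row, column] in pixels, amid what is visible of it).
The state is a dict: "time": time; "q": joint angles; "joint_velocities": joint speeds; "joint_torque": joint torques, N m; "position": TCP position; "tool_rot": TCP orientation; "ft_force": force on the tool from outside, world axes, zero at the start; "moment": the same for the moment, N m; "grip_width": finger opening in m; "grip_force": force on a finger pad.
Only numpy, scipy, OpenCV 4.12 (cv2) and the standard library are available. Lean on these libraries where they do the work, as an engineer would, in place of code of your own. Each camera call takes 0.05 s, during which the arm holds its last target. There are 200 camera calls.

## Working session

There is one attempt and no reset: what is moved stays moved. The work goes in short steps, Python scripts to look and compute and a shell command to move; the robot and the scene stay as the last step left them, time stands still between calls to the robot, and variables do not carry over. Pictures are saved under pics/ and viewed, at most 10 in all, crops included, and the job is handed in when it is done.

```bash
mkdir -p pics; cat > h.py <<'E'
import numpy as np, cv2
from scipy.spatial.transform import Rotation as R
from rig import robot, vision, job
def cam(n):
    o=robot.get_obs(); c=vision.camera(n)
    if 'cam_to_world' in c: T=np.array(c['cam_to_world'])
    else:
        W=np.eye(4); W[:3,:3]=R.from_quat(o['tool_rot']).as_matrix(); W[:3,3]=o['position']; T=W@np.array(c['hand_eye'])
    return c['frame'],np.array(c['K']),T
def ray(K,T,p):
    d=T[:3,:3]@np.linalg.solve(K,[p[1],p[0],1.]); return T[:3,3],d/np.linalg.norm(d)
def onz(K,T,p,z):
    o,d=ray(K,T,p); return o+d*(z-o[2])/d[2]
def tri(rs):
    A=0;b=0
    for o,d in rs:
        P=np.eye(3)-np.outer(d,d); A=A+P; b=b+P@o
    x=np.linalg.solve(A,b); return x,[np.linalg.norm((np.eye(3)-np.outer(d,d))@(x-o)) for o,d in rs]
def proj(K,T,X):
    c=np.linalg.inv(T)@np.append(X,1); u=K@c[:3]; return u[1]/u[2],u[0]/u[2]
def save(n,f): cv2.imwrite('pics/'+n,f[:,:,::-1])
E
python3 - <<'E'
from h import *
np.set_printoptions(precision=4,suppress=True)
ims=[]
for n in ['scene','top','wrist']:
    f,K,T=cam(n); save(n+'0.png',f); print(n,K[0,0],T[:3,3],T[:3,2]); 
    if n!='wrist':
      for l in ['tongs_grip','bearing_mid','rack','tray','nut_mid','piston_mid','sprocket_mid']:
        print(l,[(np.round(d['point']),round(d['conf'],2),onz(K,T,d['point'],.03)[:2]) for d in vision.look_for(n,l)])
print(robot.get_obs())
E
```

```text
scene 401.0010957690771 [ 0.9056 -0.1954  0.8825] [-0.4333  0.3782 -0.8181]
tongs_grip [(array([177., 357.]), 0.6, array([0.4761, 0.307 ]))]
bearing_mid [(array([315., 281.]), 0.5, array([ 0.6369, -0.0752]))]
rack [(array([314., 321.]), 0.86, array([ 0.692, -0.008]))]
tray [(array([200., 349.]), 0.92, array([0.5156, 0.239 ])), (array([124., 287.]), 0.84, array([0.1956, 0.2891])), (array([131., 406.]), 0.81, array([0.4472, 0.5321]))]
nut_mid [(array([278., 350.]), 0.69, array([0.6735, 0.0941]))]
piston_mid [(array([299., 316.]), 0.69, array([0.6585, 0.0051]))]
sprocket_mid [(array([339., 331.]), 0.88, array([ 0.7445, -0.0276]))]
top 379.8094071621774 [0.391  0.2001 0.9811] [ 0.1028  0.001  -0.9947]
tongs_grip [(array([206., 275.]), 0.76, array([0.4826, 0.3219]))]
bearing_mid []
rack [(array([114., 411.]), 0.97, array([ 0.7131, -0.0311]))]
tray [(array([224., 185.]), 0.95, array([0.4436, 0.5479])), (array([205., 297.]), 0.87, array([0.4841, 0.266 ])), (array([330., 284.]), 0.58, array([0.1793, 0.3038]))]
nut_mid [(array([129., 367.]), 0.64, array([0.6756, 0.0837]))]
piston_mid [(array([128., 402.]), 0.7, array([ 0.6779, -0.0076]))]
sprocket_mid [(array([114., 407.]), 0.26, array([ 0.7141, -0.0206]))]
wrist 312.051736776997 [0.0707 0.6268 0.3859] [ 0.2582 -0.0599 -0.9642]
{'time': 0.85, 'q': array([ 1.1635,  0.5275,  1.4327, -0.    ,  1.1814, -0.1785]), 'joint_velocities': array([-0.001 ,  0.0017, -0.0005, -0.0001, -0.0003,  0.0005]), 'joint_torque': array([ -0.0007, -43.9978, -17.6985,   0.0635,   0.0503,  -0.    ]), 'position': array([0.1417, 0.6087, 0.1912]), 'tool_rot': array([ 0.1141,  0.9935, -0.    ,  0.    ]), 'ft_force': array([0.1479, 0.2286, 0.7524]), 'moment': array([-0.0441,  0.031 , -0.0155]), 'grip_force': 0.0, 'grip_width': 0.08687906004709763}
```

View pics/scene0.png

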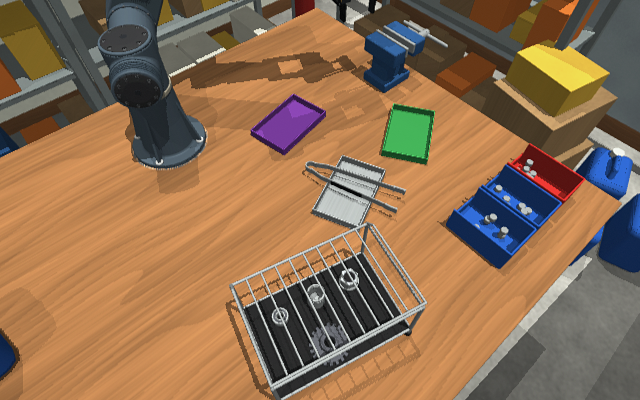

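View pics/top0.png

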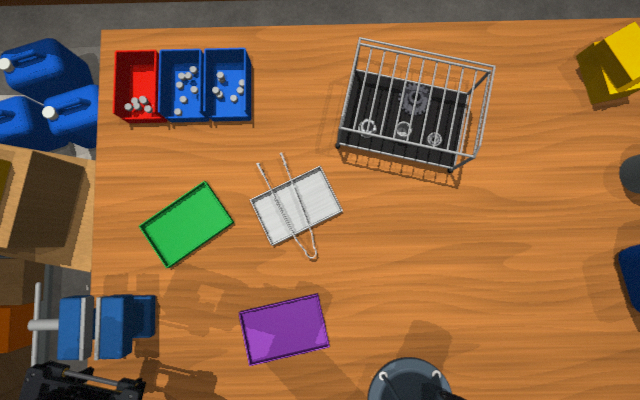

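The scene picture shows the row on the lower tier: bearing at right (row 315, col 281), piston in the middle (299, 316), nut at left (278, 350). The tongs lie over the grey tray with their black grip pads near (187, 350). The top picture shows the tongs' jaws at (160, 270) and tail at (255, 312). The rack front faces the robot, running from (145, 338) to (170, 450).

```bash
python3 - <<'E'
from h import *
np.set_printoptions(precision=4,suppress=True)
for n in ['top','scene']:
    f,K,T=cam(n)
    m=vision.outline_of(n,'tongs_grip')
    if m:
        ys,xs=np.nonzero(m[0]['mask']); P=np.array([onz(K,T,(a,b),.034)[:2] for a,b in zip(ys,xs)])
        c=P.mean(0); w,v=np.linalg.eigh(np.cov(P.T)); e=v[:,1]*np.sign(v[0,1]); s=(P-c)@e
        print(n,c,np.degrees(np.arctan2(e[1],e[0])),s.min(),s.max(), (P-c)@v[:,0]@np.ones(len(P))*0, c+e*s.min(), c+e*s.max())
    # black pads near tongs
    for l in ['tray','rack']:
        for d in vision.outline_of(n,l): 
            ys,xs=np.nonzero(d['mask']); r=cv2.minAreaRect(np.array([onz(K,T,(a,b),.025)[:2] for a,b in zip(ys,xs)],np.float32)); print(n,l,round(d['conf'],2),r)
E
```

```text
top [0.5435 0.3281] 14.092477822729707 -0.05974976458930695 0.06735816882794601 -0.0 [0.4856 0.3136] [0.6088 0.3445]
top tray 0.87 ((0.4860292673110962, 0.27058175206184387), (0.12983956933021545, 0.20047350227832794), 24.361684799194336)
top tray 0.85 ((0.18206137418746948, 0.30536672472953796), (0.13285626471042633, 0.200760155916214), 11.661431312561035)
top rack 0.86 ((0.7373306155204773, -0.043965160846710205), (0.36719298362731934, 0.30471527576446533), 76.66194915771484)
scene [0.4834 0.2831] 21.807961007637708 -0.1460798064990893 0.13437835424274225 -0.0 [0.3478 0.2289] [0.6082 0.333 ]
scene tray 0.9 ((0.450063556432724, 0.5421453714370728), (0.13252533972263336, 0.22541895508766174), 35.004539489746094)
scene tray 0.81 ((0.1893818974494934, 0.2984713912010193), (0.14430558681488037, 0.21537326276302338), 11.966124534606934)
scene tray 0.66 ((0.4905688464641571, 0.2645415663719177), (0.13592757284641266, 0.21548457443714142), 25.340797424316406)
scene rack 0.89 ((0.6813703775405884, 0.028776690363883972), (0.3816325068473816, 0.27901381254196167), 75.87022399902344)
```

```bash
cat >> h.py <<'E'
def go(P,yaw):
    "units to reach TCP P, tool x at world yaw deg, tool down"
    o=robot.get_obs(); M=R.from_quat(o['tool_rot']).as_matrix()
    s=M.T@(np.array(P)-o['position'])/0.3
    y0=np.degrees(np.arctan2(M[1,0],M[0,0])); t=-((yaw-y0+180)%360-180)/360
    print('t',round(o['time'],2),'pos',np.round(o['position'],4),'yaw',round(y0,2),'units',np.round(s,4),round(t,4)); return s,t
E
python3 -m handwheel '[[-0.9,-0.6,0,-0.04],[-0.9,-0.6,0,-0.097],[-0.9,-0.6,0,-0.097],[-0.9,-0.6,0,-0.097],[-0.9,-0.6,0,-0.097],[-0.9,-0.6,0,-0.097],[-0.9,-0.6,0,-0.097],[-0.9,-0.6,0,-0.097],[-0.9,-0.6,0,-0.097],[-0.9,-0.6,0,-0.097]]' 100
python3 -c "
from h import *
go([.46,.275,.22],201.8)"
```

```text
time: 2.08
position: [0.366, 0.3705, 0.1913]
tool_rot: [-0.187, 0.982, 0.0, 0.0]
ft_force: [0.5, -0.0, -0.3]
grip_width: 0.0869
grip_force: 0.0
t 2.08 pos [0.366  0.3705 0.1913] yaw -158.48 units [-0.1749 -0.4112 -0.0954] -0.0008
```

```bash
python3 -m handwheel '[[-0.175,-0.41,-0.095,0],[-0.175,-0.41,-0.095,0],[-0.175,-0.41,-0.095,0],[-0.175,-0.41,-0.095,0],[-0.175,-0.41,-0.095,0],[-0.175,-0.41,-0.095,0],[-0.175,-0.41,-0.095,0]]'
python3 - <<'E'
from h import *
np.set_printoptions(precision=4,suppress=True)
f,K,T=cam('wrist'); save('w1.png',f); np.savez('w1.npz',f=f,K=K,T=T)
print(vision.look_for('wrist','tongs_grip'),vision.look_for('wrist','tongs_jaw'))
for d in vision.outline_of('wrist','tongs_grip'):
    m=d['mask'].astype(np.uint8); ys,xs=np.nonzero(m); print(d['conf'],d['point'],xs.min(),xs.max(),ys.min(),ys.max())
go([.46,.275,.22],201.8)
E
```

```text
time: 2.67
position: [0.4563, 0.2787, 0.2191]
tool_rot: [-0.19, 0.982, 0.0, -0.001]
ft_force: [-0.1, 0.3, 1.0]
grip_width: 0.087
grip_force: 0.0
[{'point': [171.4, 295.7], 'conf': 0.68}] [{'point': [170.9, 297.2], 'conf': 0.97}, {'point': [207.3, 7.0], 'conf': 0.43}]
0.74 [177.0, 295.8] 291 341 78 295
t 2.87 pos [0.4569 0.2785 0.2193] yaw -158.06 units [-0.0052 -0.0148 -0.0023] 0.0004
```

View pics/w1.png

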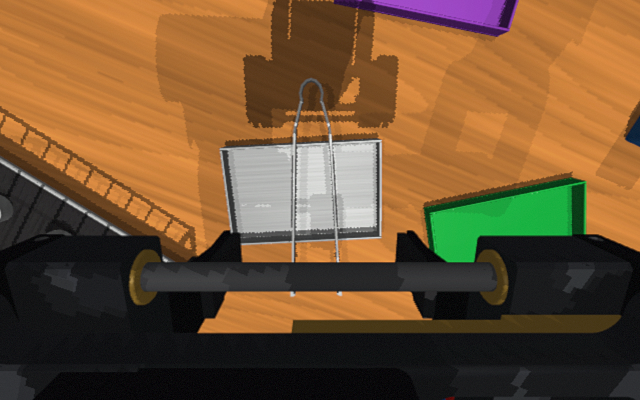

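The wrist picture shows the tongs' tail end at (80, 312), the arms at columns ~295 and ~330, and the jaw tips at about (294, 293) and (294, 340).

```bash
python3 - <<'E'
from h import *
np.set_printoptions(precision=4,suppress=True)
d=np.load('w1.npz'); K,T=d['K'],d['T']
vision.camera('wrist'); m=vision.outline_of('wrist','tongs_grip')[0]['mask']
pts=[]
for r in range(105,293,12):
    xs=np.nonzero(m[r])[0]
    if len(xs)>3: 
        a,b=onz(K,T,(r,xs[0]),.034)[:2],onz(K,T,(r,xs[-1]),.034)[:2]; pts.append((a+b)/2); print(r,xs[0],xs[-1],(a+b)/2,np.linalg.norm(b-a))
ys,xs=np.nonzero(m); i=ys.argmin(); tail=(ys.min(),xs[ys==ys.min()].mean())
print('tail',tail,onz(K,T,tail,.034))
fS,KS,TS=cam('scene'); ms=vision.outline_of('scene','tongs_grip')[0]['mask']
ys,xs=np.nonzero(ms); tl=(ys[xs==xs.min()].mean(),xs.min()); rt=(ys[xs==xs.max()].mean(),xs.max()); print('scene',tl,rt)
print(tri([ray(K,T,tail),ray(KS,TS,tl)]), onz(KS,TS,rt,.034))
for p in [(295,293),(295,341)]: print(onz(K,T,p,.034))
big=np.hstack([cv2.resize(d['f'][70:300,270:365],None,fx=2.5,fy=2.5), cv2.resize(fS[150:227,300:415],(400*1,268))[:0+268] if 0 else cv2.copyMakeBorder(cv2.resize(fS[150:227,300:415],(460,308)),0,267,0,0,cv2.BORDER_CONSTANT)])
save('crop1.png',big); print(big.shape)
E
```

```text
165 292 333 [0.4457 0.269 ] 0.05017972545498304
177 292 335 [0.4591 0.2757] 0.053168761780538844
189 292 335 [0.4732 0.2813] 0.05372083593360308
201 292 336 [0.4874 0.2877] 0.05554714452862526
213 292 337 [0.5019 0.2941] 0.057412199157503715
225 293 337 [0.5168 0.3007] 0.05673823533806045
249 294 338 [0.5474 0.3144] 0.05798152692628751
tail (np.int64(78), np.float64(313.0)) [0.3528 0.2328 0.034 ]
scene (np.float64(166.0), np.int64(306)) (np.float64(190.5), np.int64(405))
(array([0.3514, 0.2319, 0.0219]), [np.float64(0.00033702265141276615), np.float64(0.00033702265141271405)]) [0.5907 0.3681 0.034 ]
[0.6227 0.3105 0.034 ]
[0.5981 0.3718 0.034 ]
(575, 698, 3)
```

View pics/crop1.png

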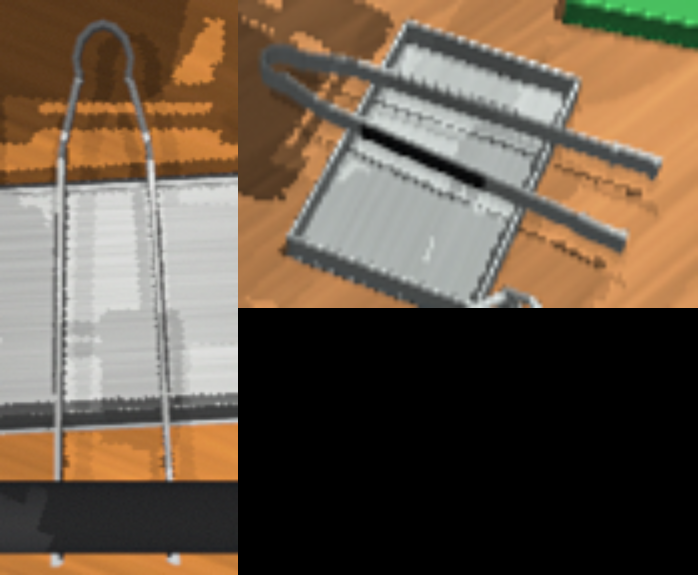

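The crop shows both arms from tail to tips, with the black pad on the near arm running from scene pixel (182, 332) to (196, 362).

```bash
python3 - <<'E'
from h import *
np.set_printoptions(precision=4,suppress=True)
d=np.load('w1.npz'); K,T=d['K'],d['T']
t=onz(K,T,(78.5,312.5),.043); a=onz(K,T,(295,293),.043); b=onz(K,T,(295,340.5),.043); j=(a+b)/2
e=(j-t)/np.linalg.norm(j-t); yaw=np.degrees(np.arctan2(e[1],e[0]))
print('len',np.linalg.norm(j-t),'width',np.linalg.norm(a-b),'yaw',yaw,'perp',np.degrees(np.arctan2(*(b-a)[1::-1]))-90)
g=t+e*127; g=t+e*.127; print('grip from tail',g,'from jaw',j-e*.146)
f,KS,TS=cam('scene'); n=np.array([-e[1],e[0],0])
p=onz(KS,TS,(189.4,347),.034); print('pad->',p+n*.027)
pad=[onz(KS,TS,q,.034) for q in [(182.5,332),(196,362)]]; print(np.linalg.norm(pad[1]-pad[0]),np.degrees(np.arctan2(*(pad[1]-pad[0])[1::-1])))
G=(g+j-e*.146)/2; print('use',G); go([*G[:2],.08],180+yaw); go([*G[:2],.023],180+yaw)
E
```

```text
len 0.2723357625960477 width 0.063789524858261 yaw 22.86711874027214 perp 21.898659271717932
grip from tail [0.4714 0.2823 0.043 ] from jaw [0.4708 0.282  0.043 ]
pad-> [0.4788 0.2812 0.034 ]
0.08803761795107425 19.578993146820306
use [0.4711 0.2821 0.043 ]
t 3.12 pos [0.458  0.2777 0.2196] yaw -158.16 units [-0.046  -0.0026  0.4653] -0.0028
t 3.12 pos [0.458  0.2777 0.2196] yaw -158.16 units [-0.046  -0.0026  0.6553] -0.0028
```

```bash
python3 -m handwheel '[[-0.047,-0.003,0.12,-0.0025],[-0.047,-0.003,0.24,-0.0025],[-0.047,-0.003,0.36,-0.0025],[-0.047,-0.003,0.46,-0.0025],[-0.047,-0.003,0.52,-0.0025],[-0.047,-0.003,0.57,-0.0025],[-0.047,-0.003,0.61,-0.0025],[-0.047,-0.003,0.64,-0.0025],[-0.047,-0.003,0.655,-0.0025],[-0.047,-0.003,0.655,-0.0025],[-0.047,-0.003,0.655,-0.0025],[-0.047,-0.003,0.655,-0.0025]]'
python3 -c "
from h import *
go([.4712,.282,.023],180+22.6); f,K,T=cam('wrist'); save('w2.png',f); print(vision.look_for('wrist','tongs_grip'))"
```

```text
time: 4.12
position: [0.4724, 0.2821, 0.0239]
tool_rot: [-0.197, 0.98, 0.0, 0.001]
ft_force: [0.0, -0.4, 0.3]
grip_width: 0.0874
grip_force: 0.0
t 4.12 pos [0.4724 0.2821 0.0239] yaw -157.29 units [0.0039 0.0012 0.0031] 0.0003
[{'point': [137.2, 281.5], 'conf': 0.84}]
```

View pics/w2.png

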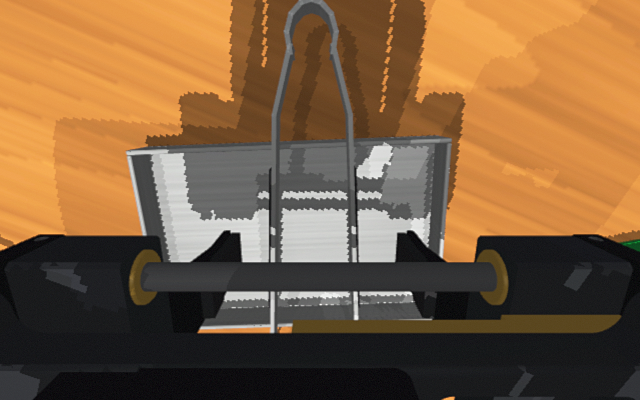

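The fingers straddle the tongs: tong arms at columns 273 and 353, fingers at about 232 and 405, so it is well centred. Close to 50 mm.

```bash
python3 -m handwheel '[[0,0,0,0],[0,0,0,0],[0,0,0,0],[0,0,0,0],[0,0,0,0],[0,0,0,0],[0,0,0,0],[0,0,0,0]]' 57.5 30
```

```text
time: 4.88
position: [0.4717, 0.2819, 0.0231]
tool_rot: [-0.197, 0.98, -0.0, -0.0]
ft_force: [-0.2, -0.1, 0.0]
grip_width: 0.0514
grip_force: 0.0
```

```bash
python3 -m handwheel '[[0,0,0,0],[0,0,0,0],[0,0,0,0],[0,0,0,0]]'
```

```text
time: 5.22
position: [0.4717, 0.2819, 0.0231]
tool_rot: [-0.197, 0.98, -0.0, -0.0]
ft_force: [-0.1, 0.1, 0.3]
grip_width: 0.0501
grip_force: 0.0
```

```bash
python3 -c "
from h import *
o=robot.get_obs(); print(o['grip_force'],o['grip_width'],o['position'])
f,K,T=cam('wrist'); g,_,_=cam('scene'); save('w3.png',np.vstack([cv2.resize(f[0:340,120:500],None,fx=1,fy=1), cv2.resize(g[110:240,280:432],(380,325))[:250]])); print(robot.get_obs()['grip_force'])"
```

```text
0.0 0.05014437041281788 [0.4717285  0.28186869 0.02313686]
0.0
```

View pics/w3.png

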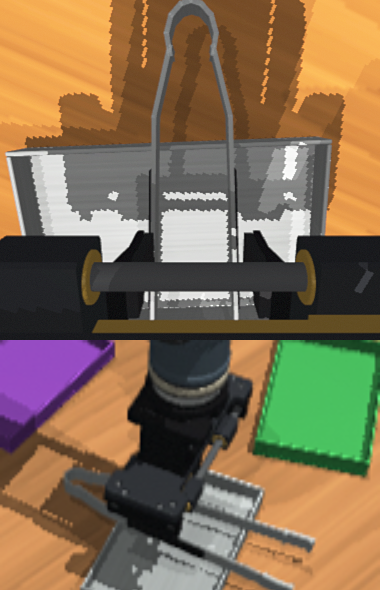

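Finger contact isn't evident: arms still ~80 px apart as when open, and grip force is 0. I'll close slightly further and watch for contact.

```bash
python3 -m handwheel '[[0,0,0,0],[0,0,0,0],[0,0,0,0],[0,0,0,0]]' 55; python3 -m handwheel '[[0,0,0,0],[0,0,0,0],[0,0,0,0],[0,0,0,0]]' 52.5
python3 - <<'E'
from h import *
f,K,T=cam('wrist'); m=vision.outline_of('wrist','tongs_grip'); m=m[0]['mask']
for r in (130,160,190,220): xs=np.nonzero(m[r])[0]; print(r,xs.min(),xs.max())
g,_,_=cam('scene'); save('w4.png',f)
E
```

```text
time: 5.65
position: [0.4717, 0.2819, 0.0232]
tool_rot: [-0.197, 0.98, -0.0, -0.0]
ft_force: [-0.0, 0.2, -0.5]
grip_width: 0.0479
grip_force: 0.0
time: 5.98
position: [0.4717, 0.2819, 0.0232]
tool_rot: [-0.197, 0.98, -0.0, 0.0]
ft_force: [-0.1, 0.4, -0.0]
grip_width: 0.0455
grip_force: 0.0
130 272 352
160 272 353
190 269 356
220 269 357
```

```bash
python3 - <<'E'
import cv2
a=cv2.imread('pics/w2.png')[60:340,220:420]; b=cv2.imread('pics/w4.png')[60:340,220:420]
cv2.imwrite('pics/cmp.png',cv2.resize(__import__('numpy').hstack([a,b]),None,fx=2,fy=2,interpolation=cv2.INTER_NEAREST))
E
```

```text
(no output)
```

View pics/cmp.png

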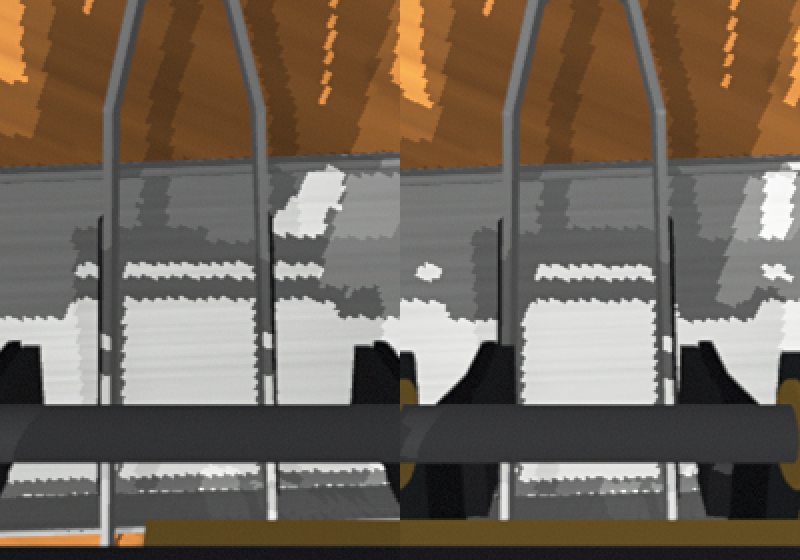

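```bash
python3 - <<'E'
from h import *
np.set_printoptions(precision=4,suppress=True)
f,K,T=cam('wrist'); o=robot.get_obs(); M=R.from_quat(o['tool_rot']).as_matrix(); p=o['position']
c=vision.camera('wrist'); print(np.array(c['hand_eye']),K)
for w in (.087,.0455):
  for z in (.008,-.011,-.03,-.06):
    print(w,z,[np.round(proj(K,T,p+M@[0,s*w/2,z]),0) for s in (-1,1)])
e=np.array([np.cos(np.radians(22.6)),np.sin(np.radians(22.6)),0]); n=np.array([-e[1],e[0],0])
for s in (-.045,0,.045): print('pad pred wrist',s,[np.round(proj(K,T,np.array([.4712,.282,.043])+e*s+n*k*.027)) for k in(-1,1)])
fS,KS,TS=cam('scene')
for z in (.008,-.011,-.06): print('scene',z,[np.round(proj(KS,TS,p+M@[0,s*.0455/2,z])) for s in (-1,1)])
big=cv2.resize(fS[130:220,295:415],None,fx=6,fy=6,interpolation=cv2.INTER_CUBIC); save('s5.png',big)
E
```

```text
[[ 0.0006 -0.9642 -0.2651  0.0723]
 [ 1.      0.0005  0.0003  0.0016]
 [-0.0002 -0.2651  0.9642 -0.1947]
 [ 0.      0.      0.      1.    ]] [[312.0517   0.     318.2059]
 [  0.     312.0517 200.627 ]
 [  0.       0.       1.    ]]
0.087 0.008 [array([224., 252.]), array([224., 379.])]
0.087 -0.011 [array([234., 246.]), array([234., 385.])]
0.087 -0.03 [array([246., 239.]), array([246., 392.])]
0.087 -0.06 [array([272., 224.]), array([272., 406.])]
0.0455 0.008 [array([224., 283.]), array([224., 349.])]
0.0455 -0.011 [array([234., 279.]), array([234., 352.])]
0.0455 -0.03 [array([246., 275.]), array([246., 355.])]
0.0455 -0.06 [array([272., 267.]), array([272., 362.])]
pad pred wrist -0.045 [array([164., 268.]), array([164., 364.])]
pad pred wrist 0 [array([239., 271.]), array([239., 361.])]
pad pred wrist 0.045 [array([304., 274.]), array([304., 358.])]
scene 0.008 [array([191., 346.]), array([178., 353.])]
scene -0.011 [array([186., 346.]), array([174., 353.])]
scene -0.06 [array([175., 347.]), array([162., 354.])]
```

View pics/s5.png

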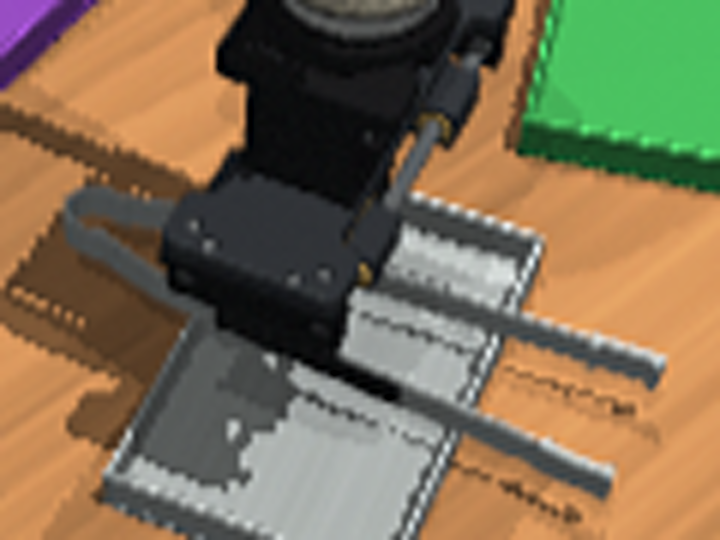

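The crop of the scene shows the gripper over the tongs with both arms still fully open at the jaws. From the change in finger gap between openings, the visible finger ends lie about 29 mm behind the TCP, above the tongs. So the fingers probably closed over the arms rather than beside them. I'll reopen and step lower, watching the force.

```bash
python3 -m handwheel '[[0,0,0,0],[0,0,0,0],[0,0,0,0],[0,0,0,0],[0,0,0,0],[0,0,0,0],[0,0,0,0],[0,0,0.015,0],[0,0,0.03,0],[0,0,0.03,0]]' 100
python3 - <<'E'
from h import *
np.set_printoptions(precision=4,suppress=True)
f,K,T=cam('wrist'); np.savez('w6.npz',f=f,K=K,T=T); save('w6.png',f)
g=f[150:262].astype(int).sum(2)
for r in (215,222,228,234,240): print(r,'dark cols L',[c for c in range(200,262) if f[r,c].astype(int).sum()<130][-3:], 'R',[c for c in range(375,440) if f[r,c].astype(int).sum()<130][:3])
m=vision.outline_of('wrist','tongs_grip')[0]['mask']
for r in (130,160,190,220): xs=np.nonzero(m[r])[0]; print(r,xs.min(),xs.max())
E
```

```text
time: 7.12
position: [0.471, 0.2816, 0.0131]
tool_rot: [-0.197, 0.98, -0.0, -0.001]
ft_force: [0.0, 0.0, -0.8]
grip_width: 0.0866
grip_force: 0.0
215 dark cols L [] R []
222 dark cols L [] R []
228 dark cols L [] R []
234 dark cols L [237, 238, 239] R [398, 399, 400]
240 dark cols L [237, 238, 239] R [397, 398, 399]
130 268 355
160 269 355
190 266 359
220 266 359
```

```bash
python3 -m handwheel '[[0,0,0.003,0],[0,0,0.007,0],[0,0,0.01,0]]'; python3 -m handwheel '[[0,0,0.003,0],[0,0,0.007,0],[0,0,0.007,0]]'
```

```text
time: 7.47
position: [0.4718, 0.2819, 0.0111]
tool_rot: [-0.197, 0.98, 0.0, 0.0]
ft_force: [0.7, 0.7, 0.3]
grip_width: 0.0871
grip_force: 0.0
time: 7.72
position: [0.4716, 0.2818, 0.0089]
tool_rot: [-0.197, 0.98, -0.0, -0.0]
ft_force: [-0.5, 0.6, -0.7]
grip_width: 0.0873
grip_force: 0.0
```

No contact where the tray floor should have been (claimed tips 0.5 mm over the bench), so the tips really are short of the stated spot. Continuing down in small steps.

```bash
python3 -m handwheel '[[0,0,0.01,0],[0,0,0.02,0],[0,0,0.03,0],[0,0,0.03,0]]'
python3 - <<'E'
from h import *
f,K,T=cam('wrist'); np.savez('w7.npz',f=f,K=K,T=T)
a=np.load('w6.npz')['f'] 
save('w7.png',np.hstack([a[100:345,170:470],f[100:345,170:470]]))
E
```

```text
time: 8.05
position: [0.4712, 0.2817, -0.0007]
tool_rot: [-0.197, 0.98, -0.0, -0.001]
ft_force: [0.1, -0.9, 0.0]
grip_width: 0.0871
grip_force: 0.0
```

```bash
python3 -c "
import cv2
a=cv2.imread('pics/w7.png'); cv2.imwrite('pics/w7b.png',cv2.resize(a,(800,327)))"
```

```text
(no output)
```

View pics/w7b.png

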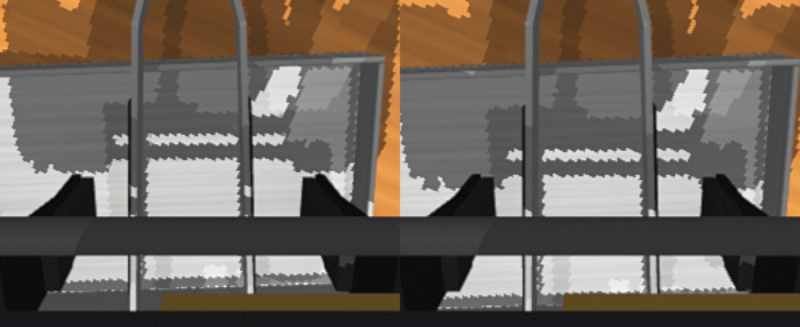

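The two crops (before/after 12 mm descent) show the fingers still well outside the tong arms, finger ends at row ~232, arms between them. Force is nil with the stated tips below the bench, so the stated TCP offset is about 35 mm out. Going 12 mm further, then closing.

```bash
python3 -m handwheel '[[0,0,0.01,0],[0,0,0.02,0],[0,0,0.02,0]]';python3 -m handwheel '[[0,0,0.01,0],[0,0,0.02,0],[0,0,0.02,0]]'; python3 -m handwheel '[[0,0,0,0],[0,0,0,0],[0,0,0,0],[0,0,0,0],[0,0,0,0],[0,0,0,0],[0,0,0,0],[0,0,0,0],[0,0,0,0],[0,0,0,0]]' 57.5 30
```

```text
time: 8.35
position: [0.4714, 0.2817, -0.0065]
tool_rot: [-0.197, 0.98, -0.0, -0.0]
ft_force: [-0.9, 0.4, 0.1]
grip_width: 0.0871
grip_force: 0.0
time: 8.6
position: [0.4714, 0.2817, -0.0125]
tool_rot: [-0.197, 0.98, -0.0, -0.0]
ft_force: [-0.0, -0.7, 0.2]
grip_width: 0.0868
grip_force: 0.0
time: 9.43
position: [0.4718, 0.2819, -0.0119]
tool_rot: [-0.197, 0.98, 0.0, 0.0]
ft_force: [0.7, 0.4, 0.9]
grip_width: 0.0506
grip_force: 8.2
```

The tongs are gripped (8.2 N at 50.6 mm). Lift, then go to a viewpoint above the rack.

```bash
python3 -m handwheel '[[0,0,-0.05,0],[0,0,-0.15,0],[0,0,-0.28,0],[0,0,-0.41,0],[0,0,-0.54,0],[0,0,-0.67,0],[0,0,-0.8,0],[0,0,-0.9,0],[0,0,-0.95,0],[0,0,-0.95,0]]'
python3 - <<'E'
from h import *
np.set_printoptions(precision=4,suppress=True)
C={}
for n in ['scene','top']:
    f,K,T=cam(n); C[n]=(K,T)
    for l in ['bearing_mid','piston_mid','nut_mid']: print(n,l,[(d['point'],d['conf'],onz(K,T,d['point'],.043)) for d in vision.look_for(n,l)])
    m=vision.outline_of(n,'tongs_jaw')
    if m: ys,xs=np.nonzero(m[0]['mask']); print(n,'tongs',len(ys),'right',xs.max(),ys[xs==xs.max()].mean(),'top',ys.min(),xs[ys==ys.min()].mean())
go([.625,-.085,.29],166.5)
E
```

```text
time: 10.27
position: [0.4738, 0.2828, 0.2772]
tool_rot: [-0.197, 0.98, 0.001, 0.004]
ft_force: [0.3, 0.8, -0.6]
grip_width: 0.0504
grip_force: 7.5
scene bearing_mid [([101.4, 388.7], 0.74, array([0.335 , 0.5742, 0.043 ])), ([312.7, 280.9], 0.64, array([ 0.6371, -0.074 ,  0.043 ]))]
scene piston_mid [([294.8, 314.1], 0.79, array([0.6532, 0.0046, 0.043 ])), ([102.4, 387.7], 0.19, array([0.3361, 0.5686, 0.043 ]))]
scene nut_mid [([276.9, 349.5], 0.82, array([0.6733, 0.0912, 0.043 ]))]
scene tongs 1213 right 431 106.0 top 74 309.0
top bearing_mid [([142.3, 430.2], 0.63, array([ 0.6346, -0.0731,  0.043 ]))]
top piston_mid [([129.6, 404.9], 0.8, array([ 0.6689, -0.0109,  0.043 ]))]
top nut_mid [([127.3, 368.5], 0.49, array([0.6771, 0.081 , 0.043 ]))]
top tongs 37 right 300 221.5 top 218 272.0
t 10.77 pos [0.4714 0.2817 0.272 ] yaw -157.29 units [-0.0004 -1.3253 -0.06  ] 0.1006
```

```bash
python3 -m handwheel '[[0,-0.1,-0.02,0.01],[0,-0.2,-0.04,0.025],[0,-0.32,-0.06,0.042],[0,-0.44,-0.06,0.06],[0,-0.56,-0.06,0.078],[0,-0.68,-0.06,0.094],[0,-0.78,-0.06,0.1],[0,-0.86,-0.06,0.1005],[0,-0.92,-0.06,0.1005],[0,-0.92,-0.06,0.1005]]'
python3 -c "
from h import *
go([.625,-.085,.29],166.5)"
```

```text
time: 11.6
position: [0.58, 0.0234, 0.2905]
tool_rot: [0.119, 0.993, -0.001, 0.001]
ft_force: [-0.3, -0.1, -1.9]
grip_width: 0.0502
grip_force: 7.5
t 11.6 pos [0.58   0.0234 0.2905] yaw 166.29 units [-0.2313 -0.3154  0.0024] -0.0006
```

```bash
cat > look.py <<'E'
from h import *
import sys
np.set_printoptions(precision=4,suppress=True)
f,K,T=cam('wrist'); save(sys.argv[1]+'.png',f); np.savez(sys.argv[1]+'.npz',f=f,K=K,T=T)
for l,z in [('bearing_mid',.043),('piston_mid',.058),('nut_mid',.047),('sprocket_mid',.046)]:
    print(l,[(d['point'],d['conf'],onz(K,T,d['point'],z)) for d in vision.look_for('wrist',l)])
E
python3 look.py v1
python3 -m handwheel '[[-0.05,-0.07,0,0],[-0.12,-0.16,0,0],[-0.19,-0.25,0,0],[-0.23,-0.315,0,0],[-0.23,-0.315,0,0],[-0.23,-0.315,0,0]]'
python3 look.py v2
```

```text
bearing_mid [([225.8, 258.8], 0.63, array([ 0.6445, -0.0831,  0.043 ]))]
piston_mid [([226.5, 320.6], 0.79, array([0.6621, 0.0081, 0.058 ]))]
nut_mid [([222.8, 379.9], 0.53, array([0.6812, 0.0942, 0.047 ])), ([217.1, 314.1], 0.16, array([0.6495, 0.0013, 0.047 ]))]
sprocket_mid [([292.6, 306.2], 0.91, array([ 0.7695, -0.0412,  0.046 ]))]
time: 12.35
position: [0.6233, -0.0806, 0.2907]
tool_rot: [0.118, 0.993, 0.0, -0.0]
ft_force: [0.3, 0.0, -1.1]
grip_width: 0.0503
grip_force: 7.5
bearing_mid [([182.8, 323.6], 0.57, array([ 0.6463, -0.0763,  0.043 ]))]
piston_mid [([179.2, 384.6], 0.75, array([0.6579, 0.008 , 0.058 ]))]
nut_mid [([175.5, 441.1], 0.95, array([0.6741, 0.0891, 0.047 ]))]
sprocket_mid [([236.5, 354.7], 0.89, array([ 0.737 , -0.0495,  0.046 ]))]
```

```bash
python3 - <<'E'
from h import *
np.set_printoptions(precision=4,suppress=True)
def rob(n,l,near):
    best=[]
    for d in vision.outline_of(n,l):
        (x,y),r=cv2.minEnclosingCircle(np.argwhere(d['mask']).astype(np.float32)[:,::-1].copy()); best.append((y,x,r,d['conf'],d['mask'].sum()))
    best=[b for b in best if np.hypot(b[0]-near[0],b[1]-near[1])<25]; return best[:1]
rs={}
d1=np.load('v1.npz'); v1={'bearing_mid':(225.8,258.8),'piston_mid':(226.5,320.6),'nut_mid':(222.8,379.9)}
near={'scene':{'bearing_mid':(313,281),'piston_mid':(297,315),'nut_mid':(277,350)},'top':{'bearing_mid':(140,433),'piston_mid':(129,404),'nut_mid':(128,368)},'wrist':{'bearing_mid':(183,323),'piston_mid':(179,384),'nut_mid':(175,441)}}
R_={l:[ray(d1['K'],d1['T'],v1[l])] for l in v1}
for n in near:
    f,K,T=cam(n)
    for l in v1:
        b=rob(n,l,near[n][l])
        if b: 
            print(n,l,np.round(b[0],2),onz(K,T,b[0][:2],.043)); R_[l].append(ray(K,T,b[0][:2]))
for l in R_: print(l,len(R_[l]),*tri(R_[l]))
# rack masks
for n in ['scene','top','wrist']:
    f,K,T=cam(n)
    for d in vision.outline_of(n,'rack')[:1]: 
        h,_=cv2.findContours(d['mask'].astype(np.uint8),0,2); c=max(h,key=cv2.contourArea); print(n,cv2.approxPolyDP(cv2.convexHull(c),6,True)[:,0].tolist())
E
```

```text
scene bearing_mid [316.   279.5    8.38   0.55 105.  ] [ 0.6408 -0.0805  0.043 ]
scene piston_mid [296.02 315.91  12.17   0.6  310.  ] [0.6578 0.0058 0.043 ]
scene nut_mid [279.04 348.69  11.28   0.73 352.  ] [0.6759 0.0864 0.043 ]
top bearing_mid [139.5  432.5    7.91   0.6  163.  ] [ 0.6416 -0.0793  0.043 ]
top piston_mid [130.   401.28   9.4    0.5  207.  ] [ 0.6681 -0.0017  0.043 ]
top nut_mid [128.42 367.17   8.85   0.47 166.  ] [0.6743 0.0845 0.043 ]
wrist bearing_mid [180.56 322.07  12.59   0.57 327.  ] [ 0.6428 -0.078   0.043 ]
wrist piston_mid [182.   383.5   17.61   0.89 728.  ] [0.6655 0.008  0.043 ]
wrist nut_mid [176.93 440.23  17.26   0.83 723.  ] [0.6772 0.0889 0.043 ]
bearing_mid 4 [ 0.642  -0.0798  0.0468] [np.float64(0.0025004619301310766), np.float64(0.0012709206522093766), np.float64(0.0019356522771584988), np.float64(0.0019171795174197249)]
piston_mid 4 [0.6623 0.0044 0.0584] [np.float64(0.0036938552453277796), np.float64(0.002269893585073871), np.float64(0.002923858781880527), np.float64(0.0013526992934500667)]
nut_mid 4 [0.6764 0.0878 0.048 ] [np.float64(0.00727227119575047), np.float64(0.0029703390299978855), np.float64(0.004489912505450246), np.float64(0.0008371400970759208)]
scene [[373, 224], [426, 301], [410, 335], [276, 399], [229, 284]]
top [[360, 38], [445, 61], [465, 112], [459, 166], [448, 172], [335, 146]]
wrist [[557, 148], [568, 177], [549, 257], [405, 261], [371, 230], [369, 138], [480, 135]]
```

```bash
python3 - <<'E'
from h import *
np.set_printoptions(precision=4,suppress=True)
o=robot.get_obs(); W=np.eye(4); W[:3,:3]=R.from_quat(o['tool_rot']).as_matrix(); W[:3,3]=o['position']
f,K,T=cam('wrist'); m=vision.outline_of('wrist','tongs_grip'); print(len(m),m[0]['conf']); m=m[0]['mask']; zt=o['position'][2]+.055
Wi=np.linalg.inv(W); tool=lambda p: (Wi@np.append(onz(K,T,p,zt),1))[:3]
ys,xs=np.nonzero(m); print('tail',ys.min(),xs[ys==ys.min()].mean(),tool((ys.min(),xs[ys==ys.min()].mean())))
for r in range(10,232,20):
    x=np.nonzero(m[r])[0]
    if len(x)>3: a,b=tool((r,x[0])),tool((r,x[-1])); print(r,x[0],x[-1],((a+b)/2)[:2],b[1]-a[1])
for n in ['scene','top']:
    g,KS,TS=cam(n); mm=vision.outline_of(n,'tongs_jaw')
    if not mm: print(n,'none'); continue
    pred=lambda x,y,z: tuple(int(round(v)) for v in proj(KS,TS,(W@[x,y,z,1])[:3]))
    print(n,mm[0]['conf'],mm[0]['mask'].sum(),'jaw tip pred L/R (row,col)',pred(-.146,-.029,-.046),pred(-.146,.029,-.046),'tail',pred(.127,0,-.046))
    c=max(cv2.findContours(mm[0]['mask'].astype(np.uint8),0,2)[0],key=cv2.contourArea); print(cv2.approxPolyDP(cv2.convexHull(c),3,True)[:,0,::-1].tolist())
_,KS,TS=cam('top'); a=onz(KS,TS,(146,335),.035);b=onz(KS,TS,(172,448),.035); print('front edge',a,b,np.degrees(np.arctan2(*(a-b)[1::-1]))-90)
E
```

```text
3 0.72
tail 161 442.0 [ 0.0534  0.057  -0.055 ]
170 425 455 [0.0493 0.0565] 0.013559361359093247
190 435 450 [0.04   0.0586] 0.00689799160497484
scene 0.63 800 jaw tip pred L/R (row,col) (341, 278) (321, 317) tail (185, 228)
[[237, 268], [308, 313], [322, 316], [304, 302]]
top 0.89 1032 jaw tip pred L/R (row,col) (30, 511) (24, 479) tail (175, 469)
[[111, 495], [169, 481], [177, 466], [153, 461], [111, 465]]
front edge [0.6328 0.1668 0.035 ] [ 0.5591 -0.1163  0.035 ] -14.597911519307146
```

```bash
python3 -c "
from h import *
go([.4232,-.0273,.29],166.5); go([.4232,-.0273,.003],166.5)"
```

```text
t 13.85 pos [ 0.6234 -0.0807  0.2911] yaw 166.53 units [0.6904 0.0177 0.0035] 0.0001
t 13.85 pos [ 0.6234 -0.0807  0.2911] yaw 166.53 units [0.6904 0.0177 0.9602] 0.0001
```

```bash
python3 -m handwheel '[[0.08,0,0,0],[0.2,0.01,0,0],[0.33,0.018,0,0],[0.46,0.018,0,0],[0.58,0.018,0,0],[0.67,0.018,0,0],[0.69,0.018,0.06,0],[0.69,0.018,0.15,0],[0.69,0.018,0.26,0],[0.69,0.018,0.38,0],[0.69,0.018,0.5,0],[0.69,0.018,0.6,0],[0.69,0.018,0.7,0],[0.69,0.018,0.78,0],[0.69,0.018,0.85,0],[0.69,0.018,0.9,0],[0.69,0.018,0.935,0],[0.69,0.018,0.955,0],[0.69,0.018,0.96,0],[0.69,0.018,0.96,0]]'
cat > chk.py <<'E'
from h import *
import sys
np.set_printoptions(precision=4,suppress=True)
go([.5156,-.0495,.003],166.5)
o=robot.get_obs(); W=np.eye(4); W[:3,:3]=R.from_quat(o['tool_rot']).as_matrix(); W[:3,3]=o['position']; Wi=np.linalg.inv(W)
f,K,T=cam('wrist')
tool=lambda p: (Wi@np.append(onz(K,T,p,o['position'][2]+.055),1))[:3]
for d in vision.outline_of('wrist','tongs_grip')[:1]:
    m=d['mask']; print(d['conf'])
    for r in range(10,232,30):
        x=np.nonzero(m[r])[0]
        if len(x)>3: a,b=tool((r,x[0])),tool((r,x[-1])); print(r,x[0],x[-1],((a+b)/2)[:2],b[1]-a[1])
g=[cam('scene'),cam('top')]
B=np.array([.642,-.0798,.043])
for n,(im,KS,TS) in zip(['scene','top'],g):
    pred=lambda x,y,z: tuple(int(round(v)) for v in proj(KS,TS,(W@[x,y,z,1])[:3]))
    print(n,'pred tips',pred(-.146,-.029,-.055),pred(-.146,.029,-.055),'bearing',np.round(proj(KS,TS,B)))
    for d in vision.outline_of(n,'tongs_jaw')[:2]:
        c=max(cv2.findContours(d['mask'].astype(np.uint8),0,2)[0],key=cv2.contourArea); print(d['conf'],cv2.approxPolyDP(cv2.convexHull(c),3,True)[:,0,::-1].tolist())
    print([(d['point'],d['conf']) for d in vision.look_for(n,'bearing_mid')])
a,b=g[0][0],g[1][0]
save(sys.argv[1]+'.png',np.hstack([cv2.resize(a[235:365,225:325],(400,520),interpolation=cv2.INTER_CUBIC),cv2.resize(b[90:220,380:480],(400,520),interpolation=cv2.INTER_CUBIC)]))
E
python3 chk.py c1
```

```text
time: 15.52
position: [0.4238, -0.0274, 0.003]
tool_rot: [0.117, 0.993, -0.0, 0.0]
ft_force: [0.4, -1.7, -0.8]
grip_width: 0.0502
grip_force: 7.5
t 15.52 pos [ 0.4238 -0.0274  0.003 ] yaw 166.53 units [-0.3147 -0.0003  0.0002] 0.0001
0.9
10 282 351 [0.1134 0.0008] 0.027413733140355757
40 284 350 [0.1026 0.001 ] 0.026829772754068476
70 278 356 [0.0913 0.001 ] 0.03246050542835176
100 272 363 [0.0794 0.0012] 0.03879129431336826
130 269 366 [0.0669 0.0012] 0.04237929594031073
160 269 366 [0.0538 0.0012] 0.04346228972969378
190 267 369 [0.04   0.0014] 0.04690114616191311
220 267 369 [0.0254 0.0014] 0.04816425117049547
scene pred tips (288, 252) (276, 277) bearing [316. 280.]
0.73 [[229, 251], [264, 270]]
[([312.8, 279.8], 0.7)]
top pred tips (171, 440) (166, 417) bearing [139. 433.]
[([138.2, 429.5], 0.64)]
```

```bash
python3 -m handwheel '[[-0.02,-0.002,0,0],[-0.05,-0.004,0,0],[-0.085,-0.004,0,0],[-0.12,-0.004,0,0],[-0.15,-0.004,0,0],[-0.175,-0.004,0,0],[-0.19,-0.004,0,0],[-0.2,-0.004,0,0],[-0.2,-0.004,0,0],[-0.2,-0.004,0,0]]'
python3 chk.py c2
```

```text
time: 16.75
position: [0.4809, -0.0422, 0.0029]
tool_rot: [0.117, 0.993, 0.0, -0.001]
ft_force: [-0.1, 0.4, -1.0]
grip_width: 0.05
grip_force: 7.5
t 16.75 pos [ 0.4809 -0.0422  0.0029] yaw 166.53 units [-0.1183  0.0033 -0.0003] 0.0001
0.87
10 282 351 [0.1135 0.0008] 0.02744603386773456
40 283 351 [0.1027 0.001 ] 0.0276722407351523
70 277 357 [0.0913 0.001 ] 0.03332433244504243
100 271 363 [0.0794 0.001 ] 0.03924981256421024
130 269 366 [0.0669 0.0012] 0.04240859788667435
160 269 367 [0.0538 0.0014] 0.04393468587609947
190 267 369 [0.04   0.0014] 0.046920371492671725
220 267 370 [0.0254 0.0016] 0.048648983974286825
scene pred tips (312, 263) (300, 288) bearing [316. 280.]
0.64 [[274, 273], [302, 287]]
[([315.9, 278.8], 0.66)]
top pred tips (148, 445) (143, 422) bearing [139. 433.]
[([127.7, 404.8], 0.64)]
```

View pics/c2.png

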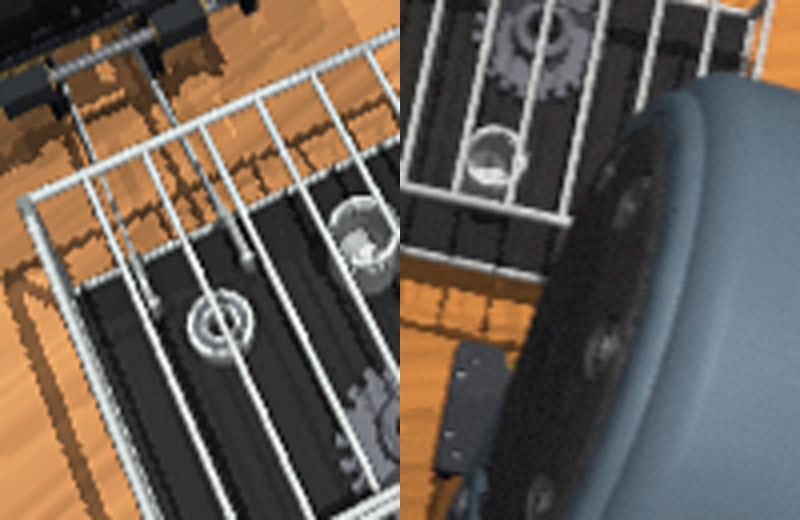

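Scene half: tong tips at crop (302, 152) and (258, 248), the bearing centred at (325, 222), squarely on the tongs' centre line and clear of both jaws; the piston is well outside. The top view is blocked by the arm. Continue ~36 mm, then close.

```bash
python3 -m handwheel '[[-0.01,0,0,0],[-0.03,0,0,0],[-0.05,0,0,0],[-0.07,0,0,0],[-0.088,0,0,0],[-0.104,0,0,0],[-0.116,0,0,0],[-0.122,0,0,0],[-0.122,0,0,0],[-0.122,0,0,0]]'
python3 -m handwheel '[[0,0,0,0],[0,0,0,0],[0,0,0,0],[0,0,0,0],[0,0,0,0],[0,0,0,0],[0,0,0,0],[0,0,0,0]]' 20 35
```

```text
time: 17.98
position: [0.5167, -0.0508, 0.003]
tool_rot: [0.117, 0.993, 0.0, -0.0]
ft_force: [-1.0, 1.0, -2.9]
grip_width: 0.0501
grip_force: 7.5
time: 18.65
position: [0.5168, -0.0509, 0.003]
tool_rot: [0.117, 0.993, 0.0, -0.0]
ft_force: [0.4, 1.1, -0.8]
grip_width: 0.0423
grip_force: 35.0
```

Stopped at 42 mm with 35 N, which matches the tongs shut on the bearing (43 mm). Lift 27 mm.

```bash
python3 -m handwheel '[[0,0,-0.01,0],[0,0,-0.025,0],[0,0,-0.045,0],[0,0,-0.065,0],[0,0,-0.08,0],[0,0,-0.09,0],[0,0,-0.09,0],[0,0,-0.09,0]]'
python3 - <<'E'
from h import *
np.set_printoptions(precision=4,suppress=True)
o=robot.get_obs(); M=R.from_quat(o['tool_rot']).as_matrix(); J=o['position']+M@[-.13,.001,-.046]
f,K,T=cam('scene'); print('jaw pred',J,np.round(proj(K,T,J)),'old',np.round(proj(K,T,np.array([.642,-.0798,.043]))),[(d['point'],d['conf']) for d in vision.look_for('scene','bearing_mid')])
for d in vision.outline_of('scene','bearing_mid'): 
    (y,x),r=cv2.minEnclosingCircle(np.argwhere(d['mask']).astype(np.float32)); print(y,x,r,d['conf'])
save('c3.png',cv2.resize(f[235:365,225:325],(400,520)))
E
```

```text
time: 19.32
position: [0.5172, -0.051, 0.0304]
tool_rot: [0.117, 0.993, -0.0, 0.0]
ft_force: [-0.4, -1.0, -2.0]
grip_width: 0.0426
grip_force: 35.0
jaw pred [ 0.6438 -0.0803  0.0765] [312. 279.] old [316. 280.] [([336.7, 328.9], 0.7), ([308.8, 279.7], 0.49)]
312.0 278.5 9.34087085723877 0.6
```

```bash
python3 -m handwheel '[[0.01,0,0,0],[0.03,0,0,0],[0.055,0,0,0],[0.085,0,0,0],[0.12,0,0,0],[0.155,0,0,0],[0.19,0,0,0],[0.225,0,0,0],[0.26,0,0,0],[0.295,0,0,0],[0.33,0,0,0],[0.36,0,0,0],[0.385,0,0,0],[0.405,0,0,0],[0.415,0,0,0],[0.42,0,0,0],[0.42,0,0,0],[0.42,0,0,0]]'
python3 -m handwheel '[[0,0,-0.01,0],[0,0,-0.03,0],[0,0,-0.06,0],[0,0,-0.1,0],[0,0,-0.15,0],[0,0,-0.2,0],[0,0,-0.25,0],[0,0,-0.3,0],[0,0,-0.35,0],[0,0,-0.4,0],[0,0,-0.44,0],[0,0,-0.47,0],[0,0,-0.49,0],[0,0,-0.5,0],[0,0,-0.5,0],[0,0,-0.5,0],[0,0,-0.5,0],[0,0,-0.5,0],[0,0,-0.5,0],[0,0,-0.5,0]]'
python3 - <<'E'
from h import *
np.set_printoptions(precision=4,suppress=True)
o=robot.get_obs(); M=R.from_quat(o['tool_rot']).as_matrix(); J=o['position']+M@[-.13,.001,-.046]; print('jaw',J,np.abs(o['joint_velocities']).max(),o['grip_width'],o['grip_force'])
for n in ['scene','top']:
    f,K,T=cam(n); print(n,'pred',np.round(proj(K,T,J)))
    for l in ['bearing_mid','piston_mid','nut_mid','sprocket_mid']: print(l,[(d['point'],d['conf']) for d in vision.look_for(n,l)])
    save('end_'+n+'.png',f)
E
```

```text
time: 20.97
position: [0.3952, -0.0218, 0.0301]
tool_rot: [0.117, 0.993, -0.0, 0.001]
ft_force: [0.8, 0.6, -3.0]
grip_width: 0.0423
grip_force: 35.0
time: 22.63
position: [0.3942, -0.0215, 0.1797]
tool_rot: [0.117, 0.993, 0.0, -0.0]
ft_force: [-0.5, 1.3, -1.9]
grip_width: 0.0423
grip_force: 35.0
jaw [ 0.5209 -0.0508  0.2256] 0.003065907544090874 0.042254269461868194 34.999572951346636
scene pred [227. 245.]
bearing_mid [([226.7, 247.0], 0.55)]
piston_mid [([295.5, 315.9], 0.85)]
nut_mid [([279.9, 348.8], 0.75)]
sprocket_mid [([337.5, 327.3], 0.78)]
top pred [174. 447.]
bearing_mid [([175.0, 446.3], 0.76)]
piston_mid [([129.9, 403.4], 0.5)]
nut_mid [([127.5, 367.4], 0.57), ([113.8, 407.7], 0.5)]
sprocket_mid [([99.0, 410.0], 0.61)]
```

The bearing shows at the predicted jaw point in both views, about 0.22 m above the bench and in front of the rack. The other parts are unmoved and the arm is still.

```bash
python3 -c "
from rig import job
print(job.hand_in())"
```

```text
the job is handed in; nothing more can be done
None
```

The bearing was lifted clear and drawn out of the rack, and I handed the job in with it held still in the tongs about 0.22 m above the bench in front of the rack; the first close missed because the fingertips sat about 35 mm short of the stated spot, so I went lower and gripped again.

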